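# Put the stuck vial imager back into service

## Task

Get the vial imager running: free the transit bar by lifting its yellow end over the lip and drawing it out endwise, lay it flat on the green mat, and stand every sample jar upright in the carriage's tray while the carriage is still out. Then push the stuck carriage until it breaks free and slide it, without slamming, fully home against the hidden end stop under the hood, and finally press the blue start button. Leave the other things on the bench where they are.

Things in the scene. Friction and masses are not known exactly. Their poses are not given: they have to be found in the camera images.
- imager: Vial imager fixed to the bench: grey base 130 x 530 mm with a rail, white hood at its inner end (148 wide, y = 60 to 280 mm, top 116 high, blue head on it to 138). Origin: on the bench, under the transit bar's resting place, on the rail's centre line. z up; +y along the rail into the hood (the way to push); x along the resting bar, +x towards the yellow lip. Near bar support: x = 81 to 99 mm, cheeks to 36 high.
- lip (a point): Top of the yellow lip, a post 6 mm thick (along x) and 24 wide, its top 38 mm above the bench. It stands just beyond the yellow end of the resting bar and reaches 8 mm above the bar's underside, so the bar cannot be drawn out level.
- bridge (a point): Top of the dark bridge over the bar's plain end: 34 mm long (along the bar), underside 46 mm above the bench, over a floor at 30 with a cheek at each side and a closed wall beyond the end. The 10 mm thick bar has 6 mm of play under it: enough to tilt, not to lift out level.
- hood_mouth (a point): Middle of the upper edge of the hood's mouth (136 mm wide inside, 110 mm above the bench); the tray runs in here with the jars standing in it.
- stage (a joint): Carriage travel, m: 0 fully out, 0.180 at the hard end stop hidden in the hood, which is felt, not seen. Starts at 0 to 0.006; the resting bar blocks it at about 0.018. At about 0.02 to 0.03 it is stuck on a sprung detent until pushed with some 8 to 14 N, then breaks free with a small jump and slides on with 2 N plus 25 N per m/s. Stays where left.
- tray (a point): Centre of the tray floor (upper face) of the carriage, at height 32 mm; moves with the carriage, axes as the imager's (y along the travel). The aluminium tray is 124 x 124 mm outside, walls and the cross divider 4 mm thick, reaching 14 mm above this floor. Four cells, each 56 x 56 mm, centred at x = +-30 mm, y = +-30 mm from this point.
- push_plate (a point): Middle of the outer face of the carriage's red push plate, which looks to the imager's -y: upright plate 70 wide (along x), 8 thick, from height 28 to 78 mm; this point is at height 60. The plate stands 46 mm clear of the tray's outer wall, joined by a low tongue. Fixed to the carriage.
- bar: The transit bar: flat steel bar 240 x 20 x 10 mm, 0.09 kg, yellow at its +x end. Origin: centre of its underside; its x runs along it to the yellow end. At the start it lies on the two supports with its underside at height 30 mm, its plain end under the bridge (closed wall behind) and its yellow end just inside the yellow lip.
- bar_grip (a point): Point in the middle of the bar's thickness, 16 mm from the very end of its yellow end: where to take hold of it.
- bar_far (a point): Middle of the end face of the bar's plain end.
- mat: Green drip mat fixed on the bench, 320 x 110 x 4 mm, long side along its x; origin under its centre on the bench.
- start_top (a point): Top centre of the blue start button (30 mm across, in a white housing standing on the bench, open above).
- start (a joint): Start button travel in m: 0 up, 0.006 fully down (5 N); springs back.
- vial0: Sample jar with orange cap: squat, 34 mm tall, 44 mm across at the foot; its cap, the part to hold, is 40 mm across and spans heights 18 to 34; 0.06 kg, standing upright; origin: centre of its underside. May be absent (None).
- vial1: Sample jar with orange cap: squat, 34 mm tall, 44 mm across at the foot; its cap, the part to hold, is 40 mm across and spans heights 18 to 34; 0.06 kg, standing upright; origin: centre of its underside. May be absent (None).
- vial2: Sample jar with orange cap: squat, 34 mm tall, 44 mm across at the foot; its cap, the part to hold, is 40 mm across and spans heights 18 to 34; 0.06 kg, standing upright; origin: centre of its underside. May be absent (None).
- vial3: Sample jar with orange cap: squat, 34 mm tall, 44 mm across at the foot; its cap, the part to hold, is 40 mm across and spans heights 18 to 34; 0.06 kg, standing upright; origin: centre of its underside. May be absent (None).
- reagent_a: Bystander: amber glass reagent bottle with orange cap, 66 mm across, 150 mm tall; origin: centre of its underside.
- reagent_b: Bystander: green glass reagent bottle with orange cap, 70 mm across, 130 mm tall; origin: centre of its underside.
- tip_box: Bystander: blue tip box 85 x 120 x 55 mm; origin: centre of its underside.
- beaker: Bystander: small glass beaker, 60 mm across, 60 mm tall; origin: centre of its underside.
- marker: Bystander: red marker pen 14 mm thick, lying on its side; origin: centre of its underside.
- timer: Bystander: white bench timer 60 x 75 x 22 mm; origin: centre of its underside.
Things that resemble listed ones, but are neither listed nor needed, are in the scene too. Leave any purple look-alike of the vial2 alone.

How it is judged:
On the way, in this order (a step that is already met when the one before it is completed fails the run):
1. the transit bar lies flat on the mat and every jar stands in the tray, with the carriage still out (x of bar_grip in the frame of mat between -0.165 and 0.165 m and y of bar_grip in the frame of mat between -0.058 and 0.058 m and z of bar_grip in the frame of mat between 0 and 0.016 m and x of bar_far in the frame of mat between -0.165 and 0.165 m and y of bar_far in the frame of mat between -0.058 and 0.058 m and z of bar_far in the frame of mat between 0 and 0.016 m and x of vial0 in the frame of tray between -0.058 and 0.058 m and y of vial0 in the frame of tray between -0.058 and 0.058 m and z of vial0 in the frame of tray between -0.006 and 0.01 m and angle between each of vial0, vial1, vial2, vial3's own z axis and vertical below 0.2 rad and x of vial1 in the frame of tray between -0.058 and 0.058 m and y of vial1 in the frame of tray between -0.058 and 0.058 m and z of vial1 in the frame of tray between -0.006 and 0.01 m and x of vial2 in the frame of tray between -0.058 and 0.058 m and y of vial2 in the frame of tray between -0.058 and 0.058 m and z of vial2 in the frame of tray between -0.006 and 0.01 m and x of vial3 in the frame of tray between -0.058 and 0.058 m and y of vial3 in the frame of tray between -0.058 and 0.058 m and z of vial3 in the frame of tray between -0.006 and 0.01 m and value of joint stage below 0.04 m), for 0.2 s.
2. the carriage is fully home against its end stop, jars standing in it (value of joint stage above 0.176 m and x of vial0 in the frame of tray between -0.058 and 0.058 m and y of vial0 in the frame of tray between -0.058 and 0.058 m and z of vial0 in the frame of tray between -0.006 and 0.01 m and angle between each of vial0, vial1, vial2, vial3's own z axis and vertical below 0.2 rad and x of vial1 in the frame of tray between -0.058 and 0.058 m and y of vial1 in the frame of tray between -0.058 and 0.058 m and z of vial1 in the frame of tray between -0.006 and 0.01 m and x of vial2 in the frame of tray between -0.058 and 0.058 m and y of vial2 in the frame of tray between -0.058 and 0.058 m and z of vial2 in the frame of tray between -0.006 and 0.01 m and x of vial3 in the frame of tray between -0.058 and 0.058 m and y of vial3 in the frame of tray between -0.058 and 0.058 m and z of vial3 in the frame of tray between -0.006 and 0.01 m), for 0.2 s.
3. the start button is pressed down (value of joint start above 0.004 m).
At the end, for the whole second after the job is handed in: The bar rests flat on the mat with both ends over it, every jar present stands upright (within 0.2 rad) on the floor of the tray, the carriage is within 4 mm of its end stop (travel above 0.176 m), the start button was pressed (beyond 4 mm) after that and is up again (all of step 2 and x of bar_grip in the frame of mat between -0.165 and 0.165 m and y of bar_grip in the frame of mat between -0.058 and 0.058 m and z of bar_grip in the frame of mat between 0 and 0.016 m and x of bar_far in the frame of mat between -0.165 and 0.165 m and y of bar_far in the frame of mat between -0.058 and 0.058 m and z of bar_far in the frame of mat between 0 and 0.016 m and value of joint start below 0.002 m and linear speed of bar below 0.02 m/s); the robot touches nothing.
It fails at once if the carriage is slammed (faster than 0.4 m/s) (velocity of joint stage above 0.4 m/s).
It fails at once if the start button is pressed while the carriage is not home (value of joint start above 0.004 m and value of joint stage below 0.17 m).
It fails at once if a bystander is moved more than 4 cm (distance of any of reagent_a, reagent_b, tip_box, beaker, marker, timer from where it was at the start of the episode above 0.04 m).
Of vial0, vial1, vial2, vial3 only 2 to 4 are there at a start; the rules pass over those that are not, and their reading is None.
At some moment in a run one of vial0, vial1, vial2, vial3 may be knocked a few centimetres aside while the robot is not near it.
It also fails if it takes over 208 s, if anything falls off the work surface, if the arm or the gripper's body presses on something with over 40 N, if the wrist force passes 120 N, or if a joint passes its speed limit or range.

## Robot

A 6-joint arm with a two-finger parallel gripper is mounted at the origin on the work surface. World frame = base frame: x ahead of the robot, y to its left, z up, the work surface at z = 0. Lengths are in m, angles in rad, forces in N, time in s.
With the tool pointing down it reaches from about 0.35 to 0.875 m from the base axis. Payload 4.2 kg.
Tool frame: the origin (TCP) lies on the centre line of the jaws, within the pads' length; the fingertips stand 19 mm ahead of it and the grasp point (between the pads) is the TCP (robot.finger_overhang is the z of the fingertips in the tool frame, in m); z points along the fingers, y is the line along which they close (so a half turn about z gives the same grasp; the last joint's range is limited). The gripper opens to 85 mm and grips with 20 to 120 N. Pads are 22 mm wide; open, the fingers measure 114 mm over their backs; the gripper's body (76 mm by 85 mm) begins 54 mm behind the grasp point. The pads swing forward as they close: fully open they stand 13 mm farther back than shut.
Start: joints at [-1.04, 0.385, 0.008, 0, -1.194, -0.259], TCP at [0.168, -0.602, 0.25] pointing down, gripper open.
Joint ranges: [-3.14, 3.14], [-1.21, 2.06], [-1.07, 1.41], [-3.16, 2.05], [-2.99, -0.16], [-3.1, 3.1]. Speed limits (rad/s): [2.79, 2.79, 3.14, 3.14, 3.14, 3.14].

## Interface

Orientations are given as a rotation vector (axis times angle).
In Python, from plant import robot gives the robot as it stands. The module is installed in compiled form; this text tells all that it offers.
- The arm moves only by the tool step_arm, never from a script. Its argument "motion" is a list of rows, each a list of 3 entries, a list of its own where there are three numbers: the gripper command: -1 is fully open, 1 is shut, values between are in proportion, then the shift along the world's x, y, z in mm, then the turn, a rotation vector about the world's x, y, z in rad. A call has exactly 10 rows; each row shifts and turns the commanded pose from where the row before left it; what a row does not reach is not made up. A row lasts 1/8 s, in which the tool goes at most 62.5 mm and 10.7 degrees, less where a joint would pass 70% of its speed; a pose out of reach is approached as far as the arm can. A call with a gripper value outside its range is refused whole. The fingers move at their own pace and stop on an object; the grip force is fixed at half the most. Time passes only in rows, so rows that do not move let the fingers close, or fill a call up. It gives the time, the measured TCP pose, the force, the opening and the grip force at its end, in the units of the state.
- robot.sense(): the state, without advancing time (a new reading comes with each control period).
- robot.snapshot(name): name is "scene" or "top"; returns a dict with "image" (384x512x3 uint8, red, green, blue), "range_z" (384x512 float32, m along the optical axis (not along the pixel's ray), 0 where there is no reading), "K" (3x3 intrinsics, pixels), "rvec" (rotation vector, rad) and "tvec" (3), from world to camera coordinates, as OpenCV has them. Camera axes: x right, y down, z forward; pixel columns grow to the right and rows downward; lengths in m; the calibration is good to about 2 mm. A picture is of the moment at which its call begins.
- robot.job_done(): hands the job in; it is judged then, once.
The state is a dict: "time": time; "joints": joint angles; "joint_vel": joint speeds; "effort": joint torques, N m; "tcp_pos": TCP position; "ee_rot": TCP orientation; "ft_force": force on the tool from outside, world axes, zero at the start; "torque": the same for the moment, N m; "grip_width": opening from 0.0 (shut) to 1.0 (fully open); "grip_force": force on a finger pad.
Only numpy, scipy, OpenCV 4.12 (cv2) and the standard library are available. Lean on these libraries where they do the work, as an engineer would, in place of code of your own. Each camera call takes 0.05 s, during which the arm holds its last target. There are 200 camera calls.

## Working session

There is one attempt and no reset: what is moved stays moved. The work goes in short steps, Python scripts to look and compute and a tool call to move; the robot and the scene stay as the last step left them, time stands still between calls to the robot, and variables do not carry over. Pictures are saved under pics/ and viewed, at most 14 in all, crops included, and the job is handed in when it is done.

Besides the shell and the picture viewer there is one more tool, called after ">>>" by a JSON object that holds its "fn" and its "kwargs". step_arm: Moves the arm, as the interface text tells. Its arguments: {"type":"object","properties":{"motion":{"type":"array"}},"required":["motion"]}

```bash
mkdir -p pics; cat > h.py <<'E'
import numpy as np, cv2
from plant import robot
def snap(name,save=None):
    s=robot.snapshot(name); 
    if save: cv2.imwrite('pics/'+save,s['image'][:,:,::-1])
    return s
def cloud(s):
    z=s['range_z'];K=s['K'];h,w=z.shape
    u,v=np.meshgrid(np.arange(w),np.arange(h))
    p=np.stack([(u-K[0,2])/K[0,0]*z,(v-K[1,2])/K[1,1]*z,z],-1)
    R=cv2.Rodrigues(np.array(s['rvec'],float))[0]
    P=(p-np.array(s['tvec']).reshape(3))@R
    P[z==0]=np.nan
    return P
def proj(s,X):
    return cv2.projectPoints(np.array(X,float).reshape(-1,3),np.array(s['rvec'],float),np.array(s['tvec'],float),s['K'],None)[0].reshape(-1,2)
E
python3 - <<'E'
from h import *
a=snap('scene');b=snap('top')
cv2.imwrite('pics/s1.png',a['image'][:,:,::-1]);cv2.imwrite('pics/t1.png',cv2.resize(b['image'][:,:,::-1],(800,600),interpolation=cv2.INTER_CUBIC))
import pickle;pickle.dump((a,b),open('first.pkl','wb'))
for s in(a,b):
    R=cv2.Rodrigues(s['rvec'])[0];print(-R.T@np.array(s['tvec']).reshape(3),R[2],s['K'][0,0])
print(robot.sense())
E
```

```text
[ 0.85016183 -0.45843489  0.90727298] [-0.31021143  0.4435062  -0.84087521] 351.2022088888414
[ 0.3856661  -0.04139604  1.47878934] [ 0.12333762  0.00951123 -0.99231919] 450.76333663516556
{'time': 0.1, 'joints': array([-1.04041740e+00,  3.85479686e-01,  6.73448167e-03, -4.35100758e-04,
       -1.19402705e+00, -2.58564668e-01]), 'joint_vel': array([-1.70686059e-03, -2.05290443e-03,  4.74931601e-03,  9.52513194e-04,
        1.71535192e-04,  7.58121300e-05]), 'effort': array([ 9.41849466e-04, -3.93320203e+01,  1.88929635e+01,  4.19792801e+00,
       -2.57696222e-03,  1.60909519e-05]), 'tcp_pos': array([ 0.16765678, -0.60157041,  0.24931996]), 'ee_rot': array([ 4.25349422e-01, -3.11227365e+00, -3.10917471e-03]), 'ft_force': array([ 0.03391493, -0.65360845,  0.02627445]), 'torque': array([0.02624451, 0.00931108, 0.01115855]), 'grip_force': 0.0, 'grip_width': 1.0048932306697744}
```

View pics/s1.png

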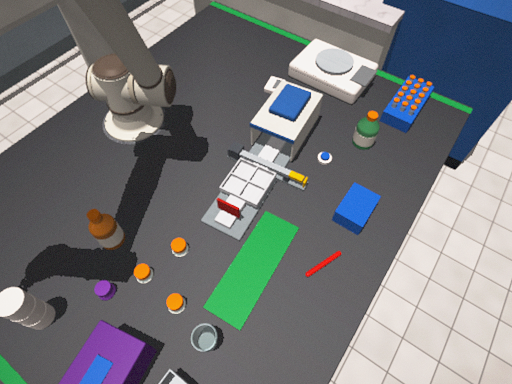

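View pics/t1.png

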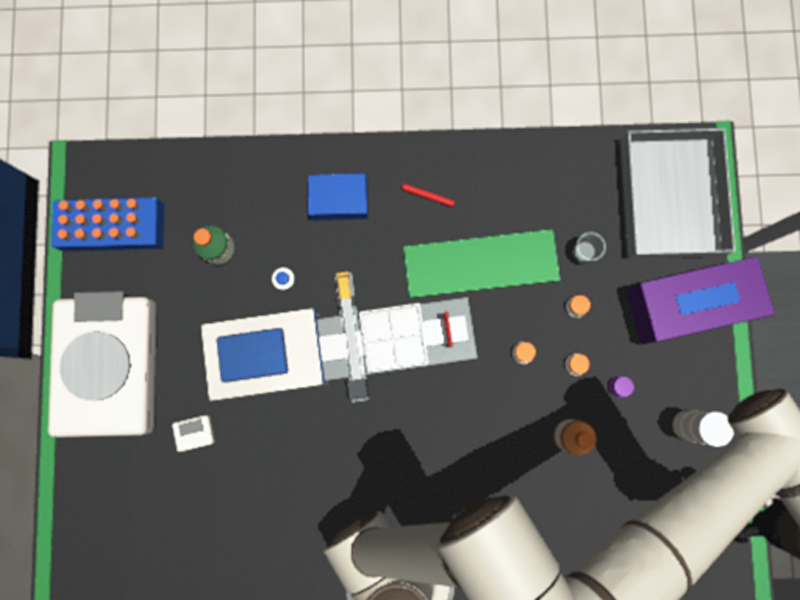

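The top view (800x600) shows three orange-capped jars at (525,352), (578,364) and (579,306). The purple look-alike at (622,386) is to be left alone. The bar runs from the yellow end (344,285) to the bridge (358,388), the red plate is at (448,330), the mat at (482,263) and the start button at (283,278). I'll now measure these.

```bash
cat > meas.py <<'E'
from h import *
def blobs(s,P,lo,hi,minn=15):
    hsv=cv2.cvtColor(s['image'],cv2.COLOR_RGB2HSV)
    m=cv2.inRange(hsv,lo,hi); n,l,st,c=cv2.connectedComponentsWithStats(m)
    out=[]
    for i in range(1,n):
        if st[i,4]>=minn:
            q=P[l==i];q=q[~np.isnan(q[:,0])]
            if len(q): out.append((c[i].round(1),st[i,4],np.median(q,0).round(4),q))
    return out
cols=dict(orange=((5,120,120),(18,255,255)),yellow=((19,120,120),(32,255,255)),red=((0,150,80),(4,255,255)),green=((55,100,80),(75,255,255)),blue=((100,120,60),(125,255,255)))
E
python3 - <<'E'
from meas import *
import pickle
a,b=pickle.load(open('first.pkl','rb'))
for nm,s in(('scene',a),('top',b)):
    P=cloud(s)
    for c,(lo,hi) in cols.items():
        for o in blobs(s,P,lo,hi):
            r=cv2.minAreaRect(o[3][:,:2].astype(np.float32))
            print(nm,c,o[0],o[1],o[2],'rect',np.round(r[0],3),np.round(r[1],3),round(r[2],1),'zmax',np.percentile(o[3][:,2],95).round(3))
E
```

```text
scene orange [411.9  76.4] 17 [0.719  0.6683 0.082 ] rect [0.688 0.918] [0.014 0.522] 7.2 zmax 0.084
scene orange [420.3  79.9] 20 [0.7474 0.6691 0.0806] rect [0.73  0.918] [0.022 0.519] 5.2 zmax 0.084
scene orange [408.5  82.3] 18 [0.7212 0.633  0.0815] rect [0.722 0.644] [0.043 0.013] 84.5 zmax 0.085
scene orange [428.8  83.3] 18 [0.7792 0.6699 0.0809] rect [0.765 0.918] [0.017 0.512] 3.4 zmax 0.083
scene orange [416.9  85.6] 17 [0.7505 0.634  0.0814] rect [0.752 0.643] [0.044 0.012] 86.2 zmax 0.085
scene orange [404.6  87.7] 17 [0.7205 0.5984 0.0812] rect [0.722 0.609] [0.039 0.013] 84.4 zmax 0.083
scene orange [425.1  89.1] 18 [0.781  0.633  0.0826] rect [0.781 0.643] [0.042 0.014] 85.8 zmax 0.084
scene orange [412.9  91.4] 17 [0.7509 0.5984 0.0825] rect [0.75  0.607] [0.014 0.039] 7.8 zmax 0.084
scene orange [400.4  93.6] 19 [0.721  0.5638 0.0817] rect [0.72  0.573] [0.015 0.037] 4.2 zmax 0.085
scene orange [421.3  94.9] 22 [0.7807 0.5991 0.0815] rect [0.78  0.608] [0.015 0.038] 0.6 zmax 0.083
scene orange [408.9  97.3] 20 [0.7512 0.5621 0.0821] rect [0.749 0.573] [0.014 0.044] 
[... 5679 characters left out ...]
en [486.4 363. ] 411 [ 0.0138 -0.7258  0.0016] rect [ 0.071 -0.683] [0.261 0.094] 37.3 zmax 0.008
top blue [  6.3 160.8] 1574 [ 0.8383  1.1706 -0.6045] rect [0.816 1.17 ] [0.023 0.551] 89.7 zmax -0.549
top blue [215.5 125.2] 1101 [0.7887 0.1092 0.053 ] rect [0.802 0.113] [0.13  0.107] 89.0 zmax 0.058
top blue [ 72.  144.5] 1499 [0.7389 0.5732 0.0474] rect [0.755 0.608] [0.25 0.12] 89.2 zmax 0.054
top blue [180.3 177.6] 46 [0.624  0.2305 0.02  ] rect [0.625 0.231] [0.023 0.021] 43.9 zmax 0.024
top blue [452.7 190.5] 496 [ 0.5486 -0.622   0.1015] rect [ 0.548 -0.621] [0.039 0.121] 11.3 zmax 0.106
top blue [160.9 226.8] 1175 [0.4588 0.2666 0.1368] rect [0.459 0.267] [0.085 0.126] 6.9 zmax 0.141
```

```bash
python3 - <<'E'
from meas import *
import pickle
from scipy.spatial.transform import Rotation as Ro
a,b=pickle.load(open('first.pkl','rb'))
th=np.radians(6.9);ex=np.array([np.cos(th),np.sin(th)]);ey=np.array([-ex[1],ex[0]])
O=np.array([.49,.087])
for s,n in((a,'scene'),(b,'top')):
    P=cloud(s).reshape(-1,3);P=P[~np.isnan(P[:,0])]
    x=(P[:,:2]-O)@ex;y=(P[:,:2]-O)@ey;z=P[:,2]
    # bar: top z~.04 mid range x, fit yaw
    m=(abs(y)<.03)&(z>.036)&(z<.045)&(x>-.06)&(x<.075)
    r=cv2.minAreaRect(np.stack([x[m],y[m]],1).astype(np.float32));print(n,'bar',m.sum(),np.round(r[0],4),np.round(r[1],4),round(r[2],2),np.polyfit(x[m],y[m],1).round(4),'meanz',z[m].mean().round(4))
    # bar ends: histogram in x near y=0
    m=(abs(y-np.median(y[m]))<.008)
    for x0 in np.arange(-.15,.16,.006):
        k=m&(x>=x0)&(x<x0+.006)
        if n=='top' and k.any(): print(round(x0,3),k.sum(),np.median(z[k]).round(3),end=' | ')
    print()
    m=(z>.105)&(z<.122)&(y>0)&(y<.35)&(abs(x)<.12)
    for nm,mm in(('hood',m),('head',(z>.13)&(z<.145)&(y>0)&(y<.35)&(abs(x)<.12)),('plate',(z>.070)&(z<.083)&(y<-.1)&(y>-.3)&(abs(x)<.06)),('traywall',(z>.040)&(z<.05)&(y<-.03)&(y>-.16)&(abs(x)<.08)),('bridge',(z>.046)&(z<.062)&(abs(y)<.04)&(x<-.05)&(x>-.16))):
        q=np.stack([x[mm],y[mm]],1).astype(np.float32)
        if len(q): 
            r=cv2.minAreaRect(q);print(nm,len(q),np.round(r[0],4),np.round(r[1],4),round(r[2],1),'pct',np.percentile(q,[2,98],axis=0).round(4).tolist(),z[mm].mean().round(3))
R=Ro.from_rotvec(robot.sense()['ee_rot']).as_matrix();print(R)
c=b['image'][165:265,190:310,::-1];c2=a['image'][135:240,195:325,::-1]
f=lambda c:cv2.resize(c,(400,300),interpolation=cv2.INTER_CUBIC)
cv2.imwrite('pics/c1.png',np.hstack([f(c),f(c2)]))
c3=a['image'][225:325,80:215,::-1];cv2.imwrite('pics/c2.png',cv2.resize(c3,(540,400),interpolation=cv2.INTER_CUBIC))
E
```

```text
scene bar 279 [ 0.0079 -0.0107] [0.1343 0.0405] 2.77 [ 0.0154 -0.0058] meanz 0.0404

hood 1607 [-0.0075  0.1654] [0.1489 0.2265] 0.1 pct [[-0.0787, 0.0544], [0.0663, 0.2737]] 0.116
head 889 [-0.006   0.1823] [0.0902 0.133 ] 0.6 pct [[-0.0485, 0.1182], [0.0368, 0.242]] 0.138
plate 87 [-0.0069 -0.2015] [0.07   0.0087] 1.3 pct [[-0.0407, -0.2056], [0.0262, -0.1977]] 0.077
traywall 396 [-0.0075 -0.091 ] [0.1254 0.1222] 0.2 pct [[-0.0694, -0.1512], [0.0545, -0.0304]] 0.045
bridge 124 [-0.0861 -0.0074] [0.043  0.0792] 65.2 pct [[-0.1194, -0.0323], [-0.0663, 0.0154]] 0.051
top bar 250 [ 0.0075 -0.0108] [0.134  0.0409] 2.74 [ 0.0167 -0.0056] meanz 0.0399
-0.15 11 -0.002 | -0.144 9 -0.002 | -0.138 9 -0.001 | -0.132 9 0.002 | -0.126 8 0.04 | -0.12 10 0.047 | -0.114 9 0.05 | -0.108 11 0.051 | -0.102 10 0.051 | -0.096 9 0.052 | -0.09 9 0.048 | -0.084 10 0.039 | -0.078 9 0.043 | -0.072 10 0.039 | -0.066 12 0.035 | -0.06 11 0.036 | -0.054 10 0.039 | -0.048 10 0.04 | -0.042 10 0.038 | -0.036 8 0.038 | -0.03 9 0.04 | -0.024 11 0.038 | -0.018 10 0.041 | -0.012 10 0.039 | -0.006 8 0.039 | 0.0 9 0.038 
[... 365 characters left out ...]
.037 | 0.144 6 -0.0 | 0.15 9 -0.002 | 0.156 10 -0.002 | 
hood 2261 [-0.0099  0.1656] [0.2245 0.1487] 89.9 pct [[-0.0826, 0.0561], [0.0615, 0.2744]] 0.115
head 1275 [-0.0105  0.1827] [0.0898 0.1306] 0.1 pct [[-0.0533, 0.1198], [0.0322, 0.2437]] 0.137
plate 54 [-0.0115 -0.2011] [0.008 0.067] 89.2 pct [[-0.0443, -0.2049], [0.0212, -0.1971]] 0.077
traywall 237 [-0.0107 -0.0934] [0.1266 0.1239] 89.9 pct [[-0.0723, -0.1508], [0.0507, -0.0304]] 0.045
bridge 126 [-0.0903 -0.0057] [0.0396 0.0711] 78.3 pct [[-0.1213, -0.0305], [-0.0623, 0.0148]] 0.05
[[-9.63328426e-01 -2.68324281e-01 -6.50528313e-04]
 [-2.68325045e-01  9.63326542e-01  1.90909988e-03]
 [ 1.14413338e-04  2.01364322e-03 -9.99997966e-01]]
```

View pics/c1.png

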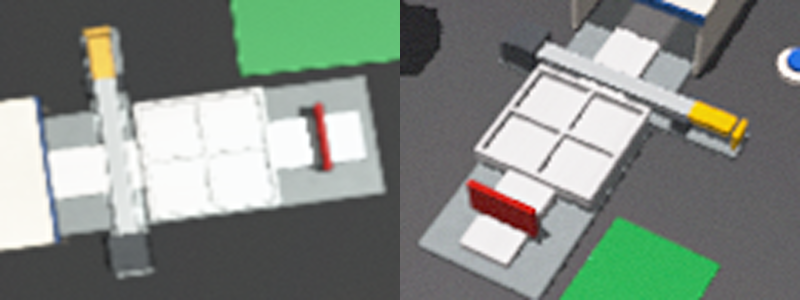

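View pics/c2.png

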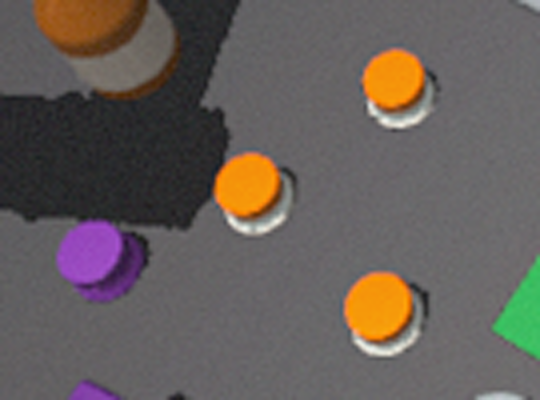

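The crop confirms the three orange-capped jars at (178,245), (141,271) and (174,300) in the scene view. The look-alike is purple at (104,289). The bar isn't centred on the rail line, so I'll locate its yellow end more precisely.

```bash
python3 - <<'E'
from meas import *
import pickle
a,b=pickle.load(open('first.pkl','rb'))
th=np.radians(6.9);ex=np.array([np.cos(th),np.sin(th)]);ey=np.array([-ex[1],ex[0]])
O=np.array([.49,.087])-.009*ex-.005*ey
print('O',O)
for s in(a,b):
    R=cv2.Rodrigues(s['rvec'])[0];C=-R.T@np.array(s['tvec']).reshape(3)
    hsv=cv2.cvtColor(s['image'],cv2.COLOR_RGB2HSV);m=cv2.inRange(hsv,(17,110,70),(34,255,255))
    m[:,:190]=0
    v,u=np.nonzero(m);d=np.stack([u,v,np.ones(len(u))],1)@np.linalg.inv(s['K']).T@R
    X=C+d*((.039-C[2])/d[:,2])[:,None];x=(X[:,:2]-O)@ex;y=(X[:,:2]-O)@ey
    k=(abs(y)<.04)&(abs(x)<.2)
    print(k.sum(),'x',np.percentile(x[k],[0,3,97,100]).round(4),'y',np.percentile(y[k],[3,50,97]).round(4))
    g=y[k]; 
    for x0 in np.arange(.08,.15,.008):
        kk=k&(x>=x0)&(x<x0+.008)
        if kk.any(): print(round(x0,3),kk.sum(),y[kk].min().round(4),y[kk].max().round(4))
for n,x,y in(('grip',.124,0),('plate',0,-.2005),('tray',0,-.0865)): print(n,O+x*ex+y*ey)
E
```

```text
O [0.48166587 0.08095498]
158 x [0.0971 0.099  0.1534 0.1554] y [-0.0124  0.0021  0.0166]
0.096 19 -0.0103 0.0174
0.104 21 -0.0121 0.0169
0.112 21 -0.0111 0.0164
0.12 22 -0.0115 0.0174
0.128 21 -0.0105 0.0169
0.136 21 -0.0109 0.0165
0.144 23 -0.0163 0.0174
119 x [0.0961 0.0978 0.1495 0.1512] y [-0.0068  0.0038  0.0145]
0.096 16 -0.005 0.0118
0.104 17 -0.0059 0.0141
0.112 16 -0.0068 0.0128
0.12 17 -0.0049 0.0151
0.128 18 -0.0063 0.0143
0.136 17 -0.0071 0.013
0.144 18 -0.008 0.0153
grip [0.60476778 0.09585195]
plate [ 0.5057533  -0.11809287]
tray [ 0.4920577  -0.00491853]
```

>>> {"fn": "step_arm", "kwargs": {"motion": [[-1,[22,35,0],[0,0,-0.015]],[-1,[22,35,0],[0,0,-0.015]],[-1,[22,35,0],[0,0,-0.015]],[-1,[22,35,0],[0,0,-0.015]],[-1,[22,35,0],[0,0,-0.015]],[-1,[22,35,0],[0,0,-0.015]],[-1,[22,35,0],[0,0,-0.015]],[-1,[22,35,0],[0,0,-0.015]],[-1,[22,35,0],[0,0,-0.015]],[-1,[22,35,0],[0,0,-0.015]]]}}

```text
time: 1.35
tcp_pos: [0.3881, -0.2507, 0.2501]
ee_rot: [0.19, -3.135, -0.0]
ft_force: [0.5, -0.4, 0.1]
grip_width: 1.003
grip_force: 0.0
```

>>> {"fn": "step_arm", "kwargs": {"motion": [[-0.2,[22,35,0],[0,0,0]],[-0.2,[22,35,0],[0,0,0]],[-0.2,[22,35,0],[0,0,0]],[-0.2,[22,35,0],[0,0,0]],[-0.2,[22,35,0],[0,0,0]],[-0.2,[22,35,0],[0,0,0]],[-0.2,[22,35,-30],[0,0,0]],[-0.2,[22,35,-40],[0,0,0]],[-0.2,[22,35,-40],[0,0,0]],[-0.2,[22,37,-20],[0,0,0]]]}}

```text
time: 2.6
tcp_pos: [0.6068, 0.1006, 0.1171]
ee_rot: [0.19, -3.131, 0.002]
ft_force: [0.4, 0.4, 0.4]
grip_width: 0.602
grip_force: 0.0
```

>>> {"fn": "step_arm", "kwargs": {"motion": [[-0.2,[0,0,-15],[0,0,0]],[-0.2,[0,0,-15],[0,0,0]],[-0.2,[0,0,-15],[0,0,0]],[-0.2,[0,0,-10],[0,0,0]],[-0.2,[0,0,-8],[0,0,0]],[-0.2,[0,0,-6],[0,0,0]],[-0.2,[0,0,-4],[0,0,0]],[-0.2,[0,0,0],[0,0,0]],[-0.2,[0,0,0],[0,0,0]],[-0.2,[0,0,0],[0,0,0]]]}}

```text
time: 3.85
tcp_pos: [0.608, 0.1001, 0.0477]
ee_rot: [-0.191, 3.135, 0.0]
ft_force: [-0.4, -0.0, 0.3]
grip_width: 0.595
grip_force: 0.0
```

```bash
python3 - <<'E'
from h import *
a=snap('scene')['image'][110:230,210:370,::-1];b=snap('top')['image'][130:270,140:310,::-1]
f=lambda c:cv2.resize(c,(400,320),interpolation=cv2.INTER_CUBIC)
cv2.imwrite('pics/g1.png',np.hstack([f(a),f(b)]))
E
```

```text
(no output)
```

View pics/g1.png

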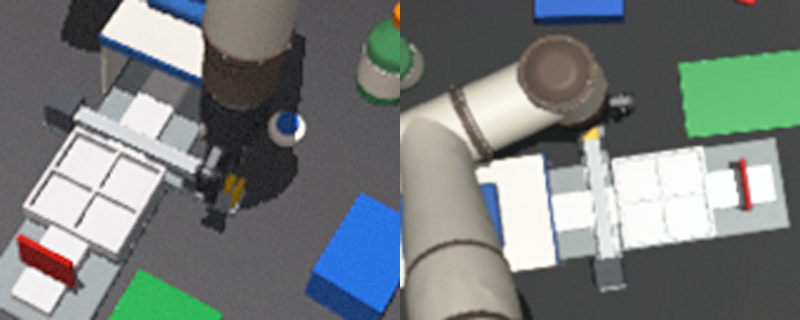

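The fingers straddle the yellow end just inside the lip (at about (235,190) in the left half). Lowering 4 mm and closing.

>>> {"fn": "step_arm", "kwargs": {"motion": [[-0.2,[0,0,-4],[0,0,0]],[0.3,[0,0,0],[0,0,0]],[1,[0,0,0],[0,0,0]],[1,[0,0,0],[0,0,0]],[1,[0,0,0],[0,0,0]],[1,[0,0,0],[0,0,0]],[1,[0,0,0],[0,0,0]],[1,[0,0,0],[0,0,0]],[1,[0,0,0],[0,0,0]],[1,[0,0,0],[0,0,0]]]}}

```text
time: 5.2
tcp_pos: [0.6078, 0.1, 0.0434]
ee_rot: [0.191, -3.136, -0.0]
ft_force: [-2.1, 0.2, 0.9]
grip_width: 0.215
grip_force: 59.5
```

>>> {"fn": "step_arm", "kwargs": {"motion": [[1,[0,0,3.4],[0.0017,-0.0139,0]],[1,[0,0,3.4],[0.0017,-0.0139,0]],[1,[0,0,3.4],[0.0017,-0.0139,0]],[1,[0,0,3.4],[0.0017,-0.0139,0]],[1,[-0.5,0,3.4],[0.0017,-0.0139,0]],[1,[0,0,0],[0,0,0]],[1,[0,0,0],[0,0,0]],[1,[0,0,0],[0,0,0]],[1,[0,0,0],[0,0,0]],[1,[0,0,0],[0,0,0]]]}}

```text
time: 6.45
tcp_pos: [0.6074, 0.1, 0.0602]
ee_rot: [-0.187, 3.066, 0.006]
ft_force: [0.1, 0.0, -1.0]
grip_width: 0.218
grip_force: 59.2
```

```bash
python3 - <<'E'
from h import *
a=snap('scene')['image'][110:230,210:370,::-1]
cv2.imwrite('pics/g2.png',cv2.resize(a,(640,480),interpolation=cv2.INTER_CUBIC))
E
```

```text
(no output)
```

View pics/g2.png

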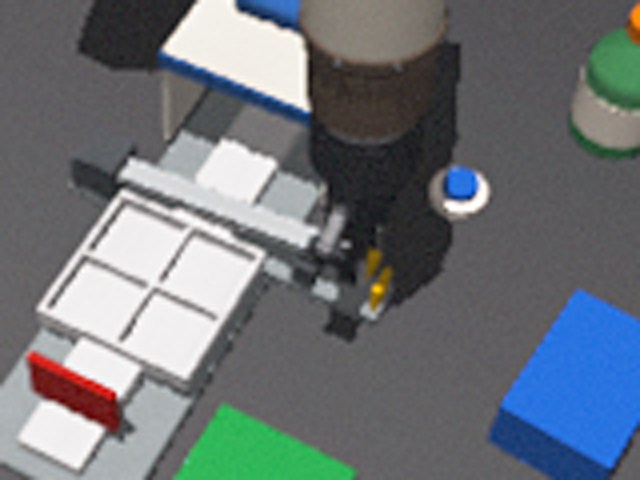

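The bar is tilted: its yellow end is above the lip (375,285) and its plain end is still under the bridge (95,175). Drawing it out along its length now.

>>> {"fn": "step_arm", "kwargs": {"motion": [[1,[0,0,3],[0.0015,-0.0129,0]],[1,[0,0,0],[0,0,0]],[1,[3,0.4,0],[0,0,0]],[1,[4,0.4,0],[0,0,0]],[1,[5,0.6,0],[0,0,0]],[1,[5,0.6,0],[0,0,0]],[1,[5,0.6,0],[0,0,0]],[1,[0,0,0],[0,0,0]],[1,[0,0,0],[0,0,0]],[1,[0,0,0],[0,0,0]]]}}

```text
time: 7.75
tcp_pos: [0.6291, 0.1025, 0.0633]
ee_rot: [-0.186, 3.053, 0.008]
ft_force: [-0.2, -0.7, -0.7]
grip_width: 0.214
grip_force: 59.2
```

>>> {"fn": "step_arm", "kwargs": {"motion": [[1,[6,0.7,0],[0,0,0]],[1,[6,0.7,0],[0,0,0]],[1,[6,0.7,0],[0,0,0]],[1,[6,0.7,0],[0,0,0]],[1,[6,0.7,0],[0,0,0]],[1,[0,0,0],[0,0,0]],[1,[0,0,0],[0,0,0]],[1,[0,0,0],[0,0,0]],[1,[0,0,0],[0,0,0]],[1,[0,0,0],[0,0,0]]]}}

```text
time: 9.0
tcp_pos: [0.6592, 0.1061, 0.0634]
ee_rot: [-0.186, 3.053, 0.008]
ft_force: [-0.7, 0.8, -0.3]
grip_width: 0.217
grip_force: 59.2
```

```bash
python3 - <<'E'
from h import *
a=snap('scene')['image'][110:230,210:370,::-1]
cv2.imwrite('pics/g3.png',cv2.resize(a,(640,480),interpolation=cv2.INTER_CUBIC))
E
```

```text
(no output)
```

View pics/g3.png

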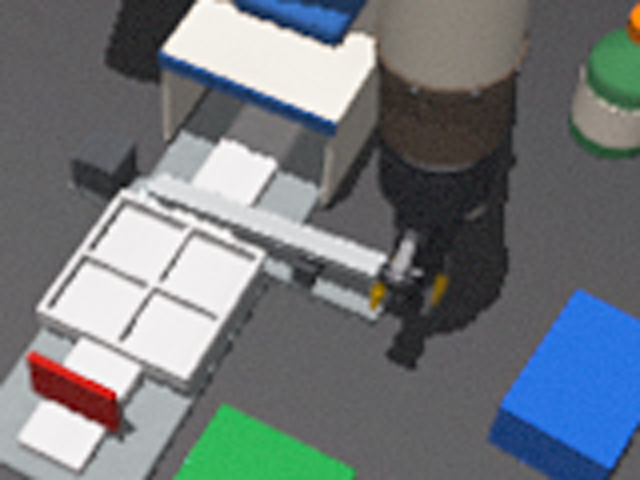

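The plain end (150,180) is now clear of the bridge (130,165).

```bash
python3 -c "
from h import *;print(robot.sense()['joints'].round(3))"
```

```text
[ 0.411  0.594 -0.17   0.036 -0.727 -1.886]
```

>>> {"fn": "step_arm", "kwargs": {"motion": [[1,[1,0.1,12],[0,0,0]],[1,[1,0.1,20],[0,0,0]],[1,[0,0,25],[-0.002,0.0165,0]],[1,[0,0,25],[-0.002,0.0165,0]],[1,[0,0,25],[-0.002,0.0165,0]],[1,[0,0,25],[-0.002,0.0165,0]],[1,[0,0,25],[-0.002,0.0164,0]],[1,[0,0,0],[0,0,0]],[1,[0,0,0],[0,0,0]],[1,[0,0,0],[0,0,0]]]}}

```text
time: 10.3
tcp_pos: [0.6605, 0.1061, 0.2188]
ee_rot: [0.191, -3.133, 0.001]
ft_force: [0.7, -0.6, -0.7]
grip_width: 0.216
grip_force: 59.2
```

>>> {"fn": "step_arm", "kwargs": {"motion": [[1,[-2,-19,0],[0,0,0.154]],[1,[-2,-19,0],[0,0,0.154]],[1,[-2,-19,0],[0,0,0.154]],[1,[-2,-19,0],[0,0,0.154]],[1,[-2,-19,0],[0,0,0.154]],[1,[-2,-19,0],[0,0,0.154]],[1,[-2,-19,0],[0,0,0.154]],[1,[-2,-19,0],[0,0,0.154]],[1,[-2,-19,0],[0,0,0.154]],[1,[-2,-19,0],[0,0,0.153]]]}}

```text
time: 11.55
tcp_pos: [0.6406, -0.0843, 0.2191]
ee_rot: [2.323, -2.112, -0.003]
ft_force: [0.2, -0.1, -1.0]
grip_width: 0.217
grip_force: 59.2
```

>>> {"fn": "step_arm", "kwargs": {"motion": [[1,[0,0,-30],[0,0,0]],[1,[0,0,-40],[0,0,0]],[1,[0,0,-40],[0,0,0]],[1,[0,0,-30],[0,0,0]],[1,[0,0,-20],[0,0,0]],[1,[0,0,0],[0,0,0]],[1,[0,0,0],[0,0,0]],[1,[0,0,0],[0,0,0]],[1,[0,0,0],[0,0,0]],[1,[0,0,0],[0,0,0]]]}}

```text
time: 12.8
tcp_pos: [0.6415, -0.0837, 0.0609]
ee_rot: [-2.319, 2.119, -0.001]
ft_force: [-0.7, -0.0, -1.1]
grip_width: 0.217
grip_force: 59.2
```

```bash
python3 - <<'E'
from h import *
a=snap('scene')['image'][130:340,170:370,::-1];b=snap('top')['image'][120:260,220:400,::-1]
f=lambda c:cv2.resize(c,(400,400),interpolation=cv2.INTER_CUBIC)
cv2.imwrite('pics/g4.png',np.hstack([f(a),f(b)]))
E
```

```text
(no output)
```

View pics/g4.png

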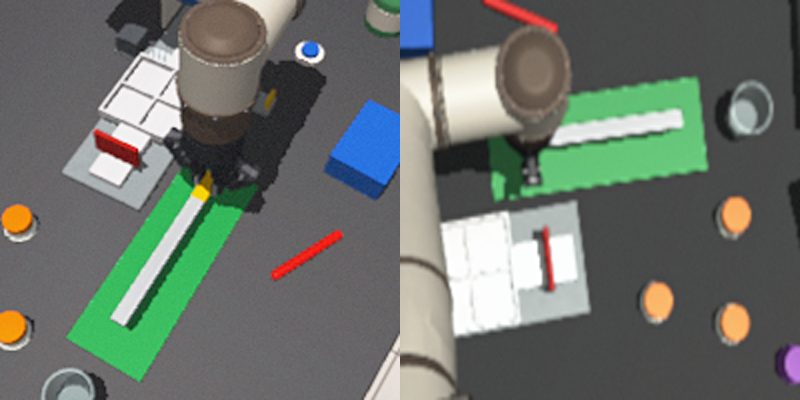

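>>> {"fn": "step_arm", "kwargs": {"motion": [[1,[0,0,-12],[0,0,0]],[1,[0,0,-12],[0,0,0]],[1,[0,0,-8],[0,0,0]],[1,[0,0,-4],[0,0,0]],[1,[0,0,0],[0,0,0]],[1,[0,0,0],[0,0,0]],[1,[0,0,0],[0,0,0]],[0.3,[0,0,0],[0,0,0]],[0,[0,0,0],[0,0,0]],[-0.2,[0,0,0],[0,0,0]]]}}

```text
time: 14.15
tcp_pos: [0.6414, -0.0837, 0.0245]
ee_rot: [-2.319, 2.119, -0.0]
ft_force: [0.5, -0.1, 1.3]
grip_width: 0.597
grip_force: 0.0
```

>>> {"fn": "step_arm", "kwargs": {"motion": [[-0.2,[0,0,0],[0,0,0]],[-0.2,[0,0,0],[0,0,0]],[-0.2,[0,0,5],[0,0,0]],[-0.2,[0,0,15],[0,0,0]],[-0.2,[0,0,25],[0,0,0]],[-0.2,[0,0,40],[0,0,0]],[-0.2,[-30,-30,30],[0,0,0]],[-0.2,[-40,-40,0],[0,0,0]],[-0.2,[-40,-40,0],[0,0,0]],[-0.2,[-40,-40,0],[0,0,0]]]}}

```text
time: 15.4
tcp_pos: [0.4903, -0.2348, 0.1409]
ee_rot: [-2.319, 2.118, -0.003]
ft_force: [1.0, -0.4, -0.0]
grip_width: 0.599
grip_force: 0.0
```

```bash
python3 - <<'E'
from meas import *
s=snap('top');P=cloud(s)
for o in blobs(s,P,*cols['orange']):
    if abs(o[2][2]-.033)<.01: print('jar',o[0],o[2])
s2=snap('scene');P=cloud(s2)
for o in blobs(s2,P,(3,120,120),(30,255,255),60):
    if abs(o[2][2]-.033)<.01: print('sc jar',o[0],o[2],cv2.minAreaRect(o[3][o[3][:,2]>.03][:,:2].astype(np.float32))[0])
x=P.reshape(-1,3);m=(abs(x[:,0]-.65)<.07)&(abs(x[:,1]+.19)<.2)&(x[:,2]>.011)&(x[:,2]<.03)
q=x[m];print('bar',q.mean(0),np.percentile(q,[2,98],axis=0))
E
```

```text
jar [371.8 194.3] [ 0.5524 -0.3908  0.0323]
jar [340.5 225.6] [ 0.4509 -0.2835  0.0356]
jar [370.4 232.5] [ 0.428  -0.3799  0.0328]
sc jar [177.9 244.5] [ 0.4587 -0.2705  0.0341] (0.4589693546295166, -0.2701258957386017)
sc jar [141.3 270.8] [ 0.4325 -0.3789  0.0343] (0.43187451362609863, -0.37970006465911865)
sc jar [174.1 301.1] [ 0.5524 -0.3869  0.0342] (0.5528850555419922, -0.3875226676464081)
bar [ 0.6519561  -0.20007515  0.01477124] [[ 0.63463512 -0.30984116  0.0116563 ]
 [ 0.66842491 -0.07646098  0.01829665]]
```

>>> {"fn": "step_arm", "kwargs": {"motion": [[-0.4,[-6,-7,0],[0,0,-0.151]],[-0.4,[-7,-8,0],[0,0,-0.151]],[-0.4,[-7,-8,0],[0,0,-0.151]],[-0.4,[-7,-8,0],[0,0,-0.151]],[-0.4,[-6,-7,0],[0,0,-0.15]],[-0.4,[0,0,-20],[0,0,0]],[-0.4,[0,0,-20],[0,0,0]],[-0.4,[0,0,-15],[0,0,0]],[-0.4,[0,0,-10],[0,0,0]],[-0.4,[0,0,0],[0,0,0]]]}}

```text
time: 16.75
tcp_pos: [0.4582, -0.2716, 0.0739]
ee_rot: [1.376, -2.823, -0.001]
ft_force: [0.1, -0.4, 0.1]
grip_width: 0.699
grip_force: 0.0
```

>>> {"fn": "step_arm", "kwargs": {"motion": [[-0.4,[0,0,-15],[0,0,0]],[-0.4,[0,0,-14],[0,0,0]],[-0.4,[0,0,-7],[0,0,0]],[-0.4,[0,0,0],[0,0,0]],[-0.4,[0,0,0],[0,0,0]],[0.2,[0,0,0],[0,0,0]],[0.6,[0,0,0],[0,0,0]],[1,[0,0,0],[0,0,0]],[1,[0,0,0],[0,0,0]],[1,[0,0,0],[0,0,0]]]}}

```text
time: 18.0
tcp_pos: [0.4586, -0.2719, 0.0392]
ee_rot: [-1.376, 2.823, -0.001]
ft_force: [-2.0, 0.3, 6.0]
grip_width: 0.44
grip_force: 60.0
```

>>> {"fn": "step_arm", "kwargs": {"motion": [[1,[0,0,20],[0,0,0]],[1,[0,0,40],[0,0,0]],[1,[0,0,50],[0,0,0]],[1,[6,30,0],[0,0,0]],[1,[9,45,0],[0,0,0]],[1,[9,45,0],[0,0,0]],[1,[9,45,0],[0,0,0]],[1,[9,45,0],[0,0,0]],[1,[9,45,0],[0,0,0]],[1,[9,44,0],[0,0,0]]]}}

```text
time: 19.25
tcp_pos: [0.5183, 0.0288, 0.1481]
ee_rot: [-1.376, 2.824, 0.0]
ft_force: [1.4, 0.1, -1.1]
grip_width: 0.441
grip_force: 60.3
```

>>> {"fn": "step_arm", "kwargs": {"motion": [[1,[0,0,0],[0,0,0]],[1,[0,0,-25],[0,0,0]],[1,[0,0,-25],[0,0,0]],[1,[0,0,-14],[0,0,0]],[1,[0,0,0],[0,0,0]],[1,[0,0,0],[0,0,0]],[1,[0,0,0],[0,0,0]],[1,[0,0,0],[0,0,0]],[1,[0,0,0],[0,0,0]],[1,[0,0,0],[0,0,0]]]}}

```text
time: 20.5
tcp_pos: [0.5183, 0.0273, 0.0844]
ee_rot: [-1.376, 2.824, -0.0]
ft_force: [-0.0, 0.5, 0.3]
grip_width: 0.443
grip_force: 60.3
```

```bash
python3 - <<'E'
from h import *
a=snap('scene')['image'][110:260,170:330,::-1]
cv2.imwrite('pics/g5.png',cv2.resize(a,(640,600),interpolation=cv2.INTER_CUBIC))
E
```

```text
(no output)
```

View pics/g5.png

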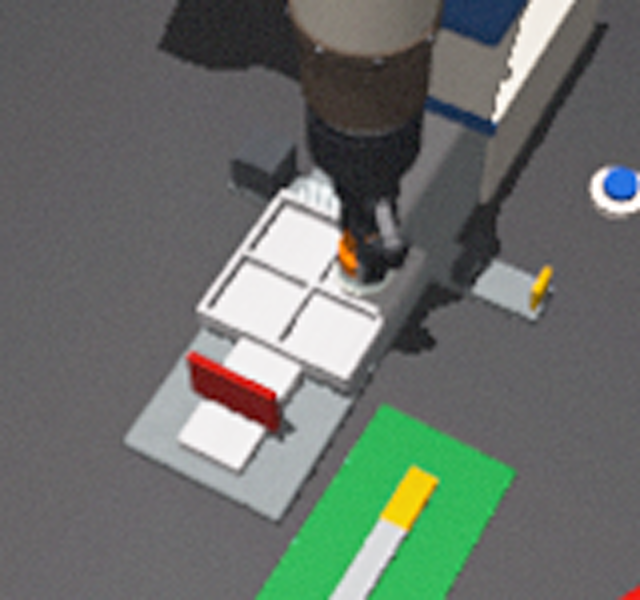

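The jar is over the far-right cell (365,275), and the bar lies on the mat. Lowering.

>>> {"fn": "step_arm", "kwargs": {"motion": [[1,[0,0,-3],[0,0,0]],[1,[0,0,-3],[0,0,0]],[1,[0,0,-3],[0,0,0]],[1,[0,0,-3],[0,0,0]],[1,[0,0,0],[0,0,0]],[1,[0,0,0],[0,0,0]],[1,[0,0,0],[0,0,0]],[1,[0,0,0],[0,0,0]],[1,[0,0,0],[0,0,0]],[1,[0,0,0],[0,0,0]]]}}

```text
time: 21.8
tcp_pos: [0.5183, 0.0273, 0.0723]
ee_rot: [-1.376, 2.824, 0.0]
ft_force: [0.3, -0.8, -1.3]
grip_width: 0.435
grip_force: 60.3
```

>>> {"fn": "step_arm", "kwargs": {"motion": [[0.1,[0,0,0],[0,0,0]],[-0.1,[0,0,0],[0,0,0]],[-0.2,[0,0,0],[0,0,0]],[-0.2,[0,0,0],[0,0,0]],[-0.2,[0,0,10],[0,0,0]],[-0.2,[0,0,28],[0,0,0]],[-0.4,[0,0,40],[0,0,0]],[-0.4,[-11,-51,0],[0,0,0]],[-0.4,[-11,-51,0],[0,0,0]],[-0.4,[-11,-51,0],[0,0,0]]]}}

```text
time: 23.05
tcp_pos: [0.4851, -0.127, 0.1514]
ee_rot: [-1.377, 2.822, -0.001]
ft_force: [0.9, 0.5, -0.1]
grip_width: 0.699
grip_force: 0.0
```

```bash
cat > jars.py <<'E'
from meas import *
th=np.radians(6.9);ex=np.array([np.cos(th),np.sin(th)]);ey=np.array([-ex[1],ex[0]]);T=np.array([.4922,-.0056])
for n in('top','scene'):
    s=snap(n);P=cloud(s)
    for o in blobs(s,P,(3,120,120),(30,255,255),50):
        z=o[2][2]
        if .028<z<.075 and abs(o[2][0]-.48)<.12 and abs(o[2][1]+.18)<.35:
            q=o[3][o[3][:,2]>z-.003];c=np.array(cv2.minEnclosingCircle(q[:,:2].astype(np.float32))[0]);print(n,o[0],o[1],o[2],'c',c.round(4),'tray',((c-T)@ex).round(4),((c-T)@ey).round(4))
E
python3 jars.py; python3 -c "
from h import *;print(robot.sense()['tcp_pos'],robot.sense()['joints'])"
```

```text
top [370.9 194.6] 134 [ 0.5499 -0.3877  0.0327] c [ 0.5486 -0.3881] tray 0.01 -0.3865
top [370.4 232.5] 135 [ 0.428  -0.3796  0.0327] c [ 0.4274 -0.3793] tray -0.1092 -0.3632
scene [260.8 174. ] 116 [0.52   0.0278 0.0664] c [0.5186 0.0262] tray 0.0301 0.0284
scene [141.3 270.8] 209 [ 0.4317 -0.3786  0.0342] c [ 0.4315 -0.3792] tray -0.1052 -0.3636
scene [174.1 301.1] 236 [ 0.5521 -0.3868  0.0343] c [ 0.5529 -0.3877] tray 0.0143 -0.3866
[ 0.4838859  -0.1290816   0.15097581] [ 6.41847826e-02  2.76561342e-01 -4.31703960e-01  2.48499567e-04
 -8.62583949e-01 -7.33704412e-01]
```

>>> {"fn": "step_arm", "kwargs": {"motion": [[-0.4,[-11,-51,0],[0,0,0]],[-0.4,[-11,-51,0],[0,0,0]],[-0.4,[-11,-51,0],[0,0,0]],[-0.4,[-11,-51,0],[0,0,0]],[-0.4,[-11,-50,0],[0,0,0]],[-0.4,[0,0,-20],[0,0,0]],[-0.4,[0,0,-30],[0,0,0]],[-0.4,[0,0,-20],[0,0,0]],[-0.4,[0,0,-7],[0,0,0]],[-0.4,[0,0,0],[0,0,0]]]}}

```text
time: 24.4
tcp_pos: [0.4307, -0.3796, 0.0736]
ee_rot: [1.377, -2.824, 0.0]
ft_force: [-0.3, 0.5, 0.9]
grip_width: 0.698
grip_force: 0.0
```

>>> {"fn": "step_arm", "kwargs": {"motion": [[-0.4,[0,0,-15],[0,0,0]],[-0.4,[0,0,-13],[0,0,0]],[-0.4,[0,0,-7],[0,0,0]],[-0.4,[0,0,0],[0,0,0]],[-0.4,[0,0,0],[0,0,0]],[0.2,[0,0,0],[0,0,0]],[0.6,[0,0,0],[0,0,0]],[1,[0,0,0],[0,0,0]],[1,[0,0,0],[0,0,0]],[1,[0,0,0],[0,0,0]]]}}

```text
time: 25.65
tcp_pos: [0.4307, -0.38, 0.0392]
ee_rot: [-1.376, 2.823, -0.002]
ft_force: [-0.7, 0.3, 5.1]
grip_width: 0.441
grip_force: 60.4
```

>>> {"fn": "step_arm", "kwargs": {"motion": [[1,[0,0,20],[0,0,0]],[1,[0,0,40],[0,0,0]],[1,[0,0,50],[0,0,0]],[1,[3,40,0],[0,0,0]],[1,[4,60,0],[0,0,0]],[1,[4,60,0],[0,0,0]],[1,[4,60,0],[0,0,0]],[1,[4,60,0],[0,0,0]],[1,[4,60,0],[0,0,0]],[1,[5,60,0],[0,0,0]]]}}

```text
time: 26.9
tcp_pos: [0.4579, 0.0222, 0.1482]
ee_rot: [-1.376, 2.824, 0.0]
ft_force: [0.9, -0.8, -0.7]
grip_width: 0.442
grip_force: 60.3
```

>>> {"fn": "step_arm", "kwargs": {"motion": [[1,[0,0,0],[0,0,0]],[1,[0,0,-25],[0,0,0]],[1,[0,0,-25],[0,0,0]],[1,[0,0,-10],[0,0,0]],[1,[0,0,-5],[0,0,0]],[1,[0,0,-5],[0,0,0]],[1,[0,0,-3],[0,0,0]],[1,[0,0,-3],[0,0,0]],[1,[0,0,0],[0,0,0]],[1,[0,0,0],[0,0,0]]]}}

```text
time: 28.15
tcp_pos: [0.4584, 0.0204, 0.0725]
ee_rot: [-1.376, 2.824, -0.0]
ft_force: [-1.0, -0.5, -0.1]
grip_width: 0.44
grip_force: 60.3
```

>>> {"fn": "step_arm", "kwargs": {"motion": [[0.1,[0,0,0],[0,0,0]],[-0.1,[0,0,0],[0,0,0]],[-0.2,[0,0,0],[0,0,0]],[-0.2,[0,0,0],[0,0,0]],[-0.2,[0,0,10],[0,0,0]],[-0.2,[0,0,28],[0,0,0]],[-0.4,[0,0,40],[0,0,0]],[-0.4,[12,-51,0],[0,0,0]],[-0.4,[12,-51,0],[0,0,0]],[-0.4,[12,-51,0],[0,0,0]]]}}

```text
time: 29.4
tcp_pos: [0.4948, -0.1341, 0.1514]
ee_rot: [-1.377, 2.822, -0.001]
ft_force: [0.8, 0.0, -0.4]
grip_width: 0.695
grip_force: 0.0
```

```bash
python3 jars.py
```

```text
top [370.9 194.6] 134 [ 0.5501 -0.3882  0.0328] c [ 0.5488 -0.3883] tray 0.0102 -0.3867
scene [242.4 166.5] 126 [0.4604 0.0181 0.0663] c [0.4592 0.0193] tray -0.0298 0.0287
scene [260.9 174.2] 117 [0.5209 0.0264 0.0664] c [0.5213 0.0275] tray 0.0329 0.0294
scene [174.  301.1] 235 [ 0.5521 -0.3869  0.0342] c [ 0.5529 -0.3874] tray 0.0144 -0.3864
```

>>> {"fn": "step_arm", "kwargs": {"motion": [[-0.4,[11,-51,0],[0,0,0]],[-0.4,[11,-51,0],[0,0,0]],[-0.4,[11,-51,0],[0,0,0]],[-0.4,[12,-51,0],[0,0,0]],[-0.4,[12,-51,0],[0,0,0]],[-0.4,[0,0,-20],[0,0,0]],[-0.4,[0,0,-30],[0,0,0]],[-0.4,[0,0,-20],[0,0,0]],[-0.4,[0,0,-7],[0,0,0]],[-0.4,[0,0,0],[0,0,0]]]}}

```text
time: 30.75
tcp_pos: [0.5515, -0.3875, 0.0736]
ee_rot: [1.377, -2.824, 0.0]
ft_force: [0.7, 0.0, 0.2]
grip_width: 0.701
grip_force: 0.0
```

>>> {"fn": "step_arm", "kwargs": {"motion": [[-0.4,[0,0,-15],[0,0,0]],[-0.4,[0,0,-13],[0,0,0]],[-0.4,[0,0,-7],[0,0,0]],[-0.4,[0,0,0],[0,0,0]],[-0.4,[0,0,0],[0,0,0]],[0.2,[0,0,0],[0,0,0]],[0.6,[0,0,0],[0,0,0]],[1,[0,0,0],[0,0,0]],[1,[0,0,0],[0,0,0]],[1,[0,0,0],[0,0,0]]]}}

```text
time: 32.0
tcp_pos: [0.5518, -0.388, 0.0393]
ee_rot: [-1.376, 2.823, -0.002]
ft_force: [0.0, 0.5, 4.9]
grip_width: 0.443
grip_force: 60.4
```

>>> {"fn": "step_arm", "kwargs": {"motion": [[1,[0,0,20],[0,0,0]],[1,[0,0,40],[0,0,0]],[1,[0,0,50],[0,0,0]],[1,[-2,32,0],[0,0,0]],[1,[-4,54,0],[0,0,0]],[1,[-4,54,0],[0,0,0]],[1,[-4,54,0],[0,0,0]],[1,[-4,54,0],[0,0,0]],[1,[-4,54,0],[0,0,0]],[1,[-4,54,0],[0,0,0]]]}}

```text
time: 33.25
tcp_pos: [0.5245, -0.0301, 0.1477]
ee_rot: [1.375, -2.824, -0.001]
ft_force: [1.1, 0.5, -0.5]
grip_width: 0.442
grip_force: 60.3
```

>>> {"fn": "step_arm", "kwargs": {"motion": [[1,[0,0,0],[0,0,0]],[1,[0,0,-25],[0,0,0]],[1,[0,0,-25],[0,0,0]],[1,[0,0,-10],[0,0,0]],[1,[0,0,-5],[0,0,0]],[1,[0,0,-5],[0,0,0]],[1,[0,0,-3],[0,0,0]],[1,[0,0,-3],[0,0,0]],[1,[0,0,0],[0,0,0]],[1,[0,0,0],[0,0,0]]]}}

```text
time: 34.5
tcp_pos: [0.5255, -0.0317, 0.0725]
ee_rot: [-1.376, 2.824, -0.0]
ft_force: [-0.9, -1.2, -0.9]
grip_width: 0.442
grip_force: 60.3
```

>>> {"fn": "step_arm", "kwargs": {"motion": [[0.1,[0,0,0],[0,0,0]],[-0.1,[0,0,0],[0,0,0]],[-0.2,[0,0,0],[0,0,0]],[-0.2,[0,0,0],[0,0,0]],[-0.2,[0,0,10],[0,0,0]],[-0.2,[0,0,28],[0,0,0]],[0,[0,0,50],[0,0,0]],[0.5,[0,-50,0],[0,0,-0.13]],[1,[0,-50,0],[0,0,-0.13]],[1,[0,-50,0],[0,0,-0.13]]]}}

```text
time: 35.75
tcp_pos: [0.5255, -0.183, 0.1615]
ee_rot: [-0.797, 3.037, -0.001]
ft_force: [0.6, 0.7, 0.5]
grip_width: -0.001
grip_force: 0.0
```

```bash
python3 jars.py; python3 - <<'E'
from h import *
s=snap('scene');b=snap('top')
f=lambda c:cv2.resize(c[:,:,::-1],(400,300),interpolation=cv2.INTER_CUBIC)
cv2.imwrite('pics/w1.png',np.hstack([f(s['image']),f(b['image'])]))
th=np.radians(6.9);ex=np.array([np.cos(th),np.sin(th)]);ey=np.array([-ex[1],ex[0]]);O=np.array([.49,.087])
for q in(s,b):
    P=cloud(q).reshape(-1,3);P=P[~np.isnan(P[:,0])];x=(P[:,:2]-O)@ex;y=(P[:,:2]-O)@ey;m=(P[:,2]>.068)&(P[:,2]<.083)&(abs(x)<.05)&(y<-.17)&(y>-.23)
    print('plate',m.sum(),x[m].mean(),np.percentile(y[m],[3,50,97]))
E
```

```text
scene [242.5 166.8] 133 [0.4612 0.0171 0.0662] c [0.4601 0.0192] tray -0.0289 0.0285
scene [260.6 174. ] 116 [0.5199 0.0272 0.0663] c [0.52   0.0263] tray 0.0314 0.0284
scene [250.9 189.3] 124 [ 0.5285 -0.0315  0.0663] c [ 0.5272 -0.0334] tray 0.0314 -0.0318
plate 92 -0.004148122072166756 [-0.20542649 -0.20293339 -0.19769902]
plate 42 -0.01815419709202927 [-0.20477845 -0.20060881 -0.19727874]
```

View pics/w1.png

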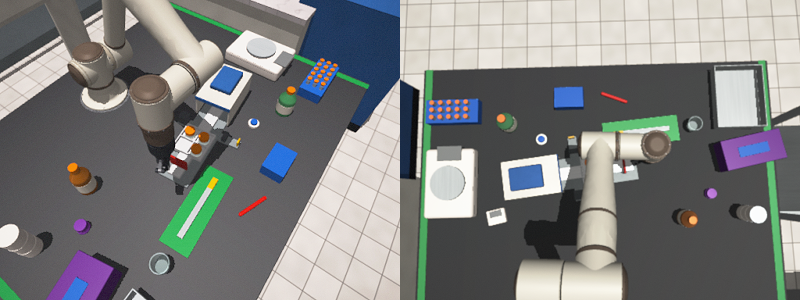

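All three jars now stand in the tray cells (scene left half, about (185,130), (203,137), (195,147)), and the bar is flat on the mat. Going behind the push plate next, with the fingers shut.

>>> {"fn": "step_arm", "kwargs": {"motion": [[1,[0,6,0],[0,0,0.168]],[1,[0,6,0],[0,0,0.168]],[1,[-3,6,0],[0,0,0.168]],[1,[-3,6,0],[0,0,0.168]],[1,[-3,6,0],[0,0,0.168]],[1,[-4,6,0],[0,0,0.168]],[1,[-4,5,0],[0,0,0.168]],[1,[0,0,0],[0,0,0]],[1,[0,0,-10],[0,0,0]],[1,[0,0,-10],[0,0,0]]]}}

```text
time: 37.2
tcp_pos: [0.5083, -0.1406, 0.1395]
ee_rot: [2.352, -2.083, -0.0]
ft_force: [-0.2, 0.6, 0.0]
grip_width: -0.0
grip_force: 0.0
```

>>> {"fn": "step_arm", "kwargs": {"motion": [[1,[0,0,-25],[0,0,0]],[1,[0,0,-25],[0,0,0]],[1,[0,0,-20],[0,0,0]],[1,[0,0,-12],[0,0,0]],[1,[0,0,0],[0,0,0]],[1,[-0.2,2,0],[0,0,0]],[1,[-0.2,2,0],[0,0,0]],[1,[-0.2,2,0],[0,0,0]],[1,[-0.2,2,0],[0,0,0]],[1,[0,0,0],[0,0,0]]]}}

```text
time: 38.45
tcp_pos: [0.5075, -0.1326, 0.0585]
ee_rot: [-2.353, 2.081, -0.0]
ft_force: [-0.0, -0.0, 1.2]
grip_width: 0.002
grip_force: 0.0
```

>>> {"fn": "step_arm", "kwargs": {"motion": [[1,[-0.3,2.5,0],[0,0,0]],[1,[-0.3,2.5,0],[0,0,0]],[1,[-0.3,2.5,0],[0,0,0]],[1,[-0.3,2.5,0],[0,0,0]],[1,[-0.3,2.5,0],[0,0,0]],[1,[-0.3,2.5,0],[0,0,0]],[1,[-0.3,2.5,0],[0,0,0]],[1,[-0.3,2.5,0],[0,0,0]],[1,[-0.3,2.5,0],[0,0,0]],[1,[-0.3,2.5,0],[0,0,0]]]}}

```text
time: 39.7
tcp_pos: [0.5046, -0.108, 0.0583]
ee_rot: [2.353, -2.081, 0.001]
ft_force: [1.5, -9.9, -2.2]
grip_width: -0.001
grip_force: 4.5
```

>>> {"fn": "step_arm", "kwargs": {"motion": [[1,[-0.3,2,0],[0,0,0]],[1,[-0.3,2,0],[0,0,0]],[1,[-0.2,2,0],[0,0,0]],[1,[-0.2,2,0],[0,0,0]],[1,[-0.2,2,0],[0,0,0]],[1,[-0.2,2,0],[0,0,0]],[1,[-0.2,2,0],[0,0,0]],[1,[-0.3,2,0],[0,0,0]],[1,[-0.3,2,0],[0,0,0]],[1,[-0.2,2,0],[0,0,0]]]}}

```text
time: 40.95
tcp_pos: [0.5022, -0.0878, 0.0584]
ee_rot: [2.353, -2.082, 0.0]
ft_force: [0.6, -2.3, -1.1]
grip_width: 0.001
grip_force: 1.2
```

>>> {"fn": "step_arm", "kwargs": {"motion": [[1,[-0.5,4,0],[0,0,0]],[1,[-0.7,6,0],[0,0,0]],[1,[-0.7,6,0],[0,0,0]],[1,[-0.7,6,0],[0,0,0]],[1,[-0.7,6,0],[0,0,0]],[1,[-0.7,6,0],[0,0,0]],[1,[-0.7,6,0],[0,0,0]],[1,[-0.7,6,0],[0,0,0]],[1,[-0.7,6,0],[0,0,0]],[1,[-0.7,6,0],[0,0,0]]]}}

```text
time: 42.2
tcp_pos: [0.4951, -0.0294, 0.0583]
ee_rot: [2.352, -2.082, -0.0]
ft_force: [0.8, -3.5, 1.0]
grip_width: 0.002
grip_force: 1.6
```

>>> {"fn": "step_arm", "kwargs": {"motion": [[1,[-0.7,6,0],[0,0,0]],[1,[-0.7,6,0],[0,0,0]],[1,[-0.7,6,0],[0,0,0]],[1,[-0.7,6,0],[0,0,0]],[1,[-0.7,6,0],[0,0,0]],[1,[-0.7,6,0],[0,0,0]],[1,[-0.7,6,0],[0,0,0]],[1,[-0.7,6,0],[0,0,0]],[1,[-0.7,6,0],[0,0,0]],[1,[-0.6,4,0],[0,0,0]]]}}

```text
time: 43.45
tcp_pos: [0.4882, 0.0287, 0.0583]
ee_rot: [2.353, -2.082, -0.0]
ft_force: [-1.4, -3.4, 2.0]
grip_width: -0.001
grip_force: 1.4
```

>>> {"fn": "step_arm", "kwargs": {"motion": [[1,[-0.2,2,0],[0,0,0]],[1,[-0.2,2,0],[0,0,0]],[1,[-0.2,2,0],[0,0,0]],[1,[-0.3,2,0],[0,0,0]],[1,[-0.2,2,0],[0,0,0]],[1,[-0.2,1,0],[0,0,0]],[1,[-0.1,1,0],[0,0,0]],[1,[-0.1,1,0],[0,0,0]],[1,[-0.1,1,0],[0,0,0]],[1,[0,0,0],[0,0,0]]]}}

```text
time: 44.7
tcp_pos: [0.4868, 0.0424, 0.0583]
ee_rot: [-2.353, 2.082, 0.0]
ft_force: [-1.7, -1.6, 0.3]
grip_width: -0.004
grip_force: 0.8
```

>>> {"fn": "step_arm", "kwargs": {"motion": [[1,[-0.1,1,0],[0,0,0]],[1,[-0.1,1,0],[0,0,0]],[1,[-0.1,1,0],[0,0,0]],[1,[-0.2,1,0],[0,0,0]],[1,[-0.1,1,0],[0,0,0]],[1,[0,0,0],[0,0,0]],[1,[0,0,0],[0,0,0]],[1,[0,0,0],[0,0,0]],[1,[0,0,0],[0,0,0]],[1,[0,0,0],[0,0,0]]]}}

```text
time: 45.95
tcp_pos: [0.4866, 0.0475, 0.0585]
ee_rot: [-2.352, 2.081, -0.001]
ft_force: [-0.3, 0.9, 0.5]
grip_width: 0.002
grip_force: 0.3
```

>>> {"fn": "step_arm", "kwargs": {"motion": [[1,[-0.1,1,0],[0,0,0]],[1,[-0.1,1,0],[0,0,0]],[1,[-0.1,1,0],[0,0,0]],[1,[-0.2,1,0],[0,0,0]],[1,[0,0,0],[0,0,0]],[1,[0,0,0],[0,0,0]],[1,[0,0,0],[0,0,0]],[1,[0,0,0],[0,0,0]],[1,[0,0,0],[0,0,0]],[1,[0,0,0],[0,0,0]]]}}

```text
time: 47.2
tcp_pos: [0.4863, 0.0497, 0.0585]
ee_rot: [2.352, -2.081, 0.002]
ft_force: [6.1, -10.6, -0.8]
grip_width: 0.005
grip_force: 5.9
```

>>> {"fn": "step_arm", "kwargs": {"motion": [[1,[0,1,0],[0,0,0]],[1,[0,1,0],[0,0,0]],[1,[0,0,0],[0,0,0]],[1,[0,0,0],[0,0,0]],[1,[0,0,0],[0,0,0]],[1,[0,0,0],[0,0,0]],[1,[0,0,0],[0,0,0]],[1,[0,0,0],[0,0,0]],[1,[0,0,0],[0,0,0]],[1,[0,0,0],[0,0,0]]]}}

```text
time: 48.45
tcp_pos: [0.4862, 0.0499, 0.0585]
ee_rot: [2.35, -2.08, 0.004]
ft_force: [8.2, -21.1, -1.4]
grip_width: 0.002
grip_force: 11.0
```

>>> {"fn": "step_arm", "kwargs": {"motion": [[1,[1,-10,0],[0,0,0]],[1,[2,-18,0],[0,0,0]],[1,[0,0,30],[0,0,0]],[1,[0,0,50],[0,0,0]],[1,[0,0,50],[0,0,0]],[1,[0,0,20],[0,0,0]],[1,[0,0,0],[0,0,0]],[1,[0,0,0],[0,0,0]],[1,[0,0,0],[0,0,0]],[1,[0,0,0],[0,0,0]]]}}

```text
time: 49.7
tcp_pos: [0.4884, 0.0252, 0.2073]
ee_rot: [2.351, -2.081, -0.002]
ft_force: [0.1, 0.5, 0.6]
grip_width: -0.002
grip_force: 0.0
```

```bash
python3 - <<'E'
from meas import *
th=np.radians(6.9);ex=np.array([np.cos(th),np.sin(th)]);ey=np.array([-ex[1],ex[0]]);O=np.array([.49,.087])
for n in('scene','top'):
    s=snap(n);P=cloud(s)
    for o in blobs(s,P,*cols['blue'],30):
        if abs(o[2][0]-.625)<.02: 
            q=o[3];q=q[q[:,2]>.015];print('btn',n,o[0],np.median(q,0),np.percentile(q,[5,95],axis=0))
            Q=P.reshape(-1,3);r=np.hypot(*(Q[:,:2]-np.median(q,0)[:2]).T)
            for k in range(0,32,4):
                m=(r>=k/1e3)&(r<(k+4)/1e3);print(k,m.sum(),np.median(Q[m,2]).round(4))
    Q=P.reshape(-1,3);x=(Q[:,:2]-O)@ex;y=(Q[:,:2]-O)@ey;m=(Q[:,2]>.072)&(Q[:,2]<.083)&(abs(x+.009)<.04)&(y<.03)&(y>-.23)
    if m.any(): print('plate',n,m.sum(),np.percentile(y[m],[3,50,97]))
    if n=='scene': cv2.imwrite('pics/h1.png',cv2.resize(s['image'][80:230,200:360,::-1],(640,600),interpolation=cv2.INTER_CUBIC))
E
```

```text
btn scene [324.8 155.5] [0.62790721 0.22780326 0.02264846] [[0.61794668 0.21766411 0.0193832 ]
 [0.63901857 0.24047258 0.02553909]]
0 3 0.0231
4 12 0.0235
8 31 0.0213
12 28 0.0184
16 43 0.0122
20 52 0.0081
24 34 0.0012
28 45 0.0011
plate scene 71 [-0.02905982 -0.02651822 -0.02077636]
btn top [180.3 177.6] [0.62385589 0.22990787 0.02126446] [[0.61404405 0.22018558 0.01735271]
 [0.63402226 0.23952956 0.02671901]]
0 4 0.0204
4 15 0.0214
8 23 0.0206
12 32 0.0175
16 39 0.0115
20 53 0.0082
24 53 -0.002
28 66 -0.0023
plate top 14 [-0.02768469 -0.02391415 -0.02051835]
```

View pics/h1.png

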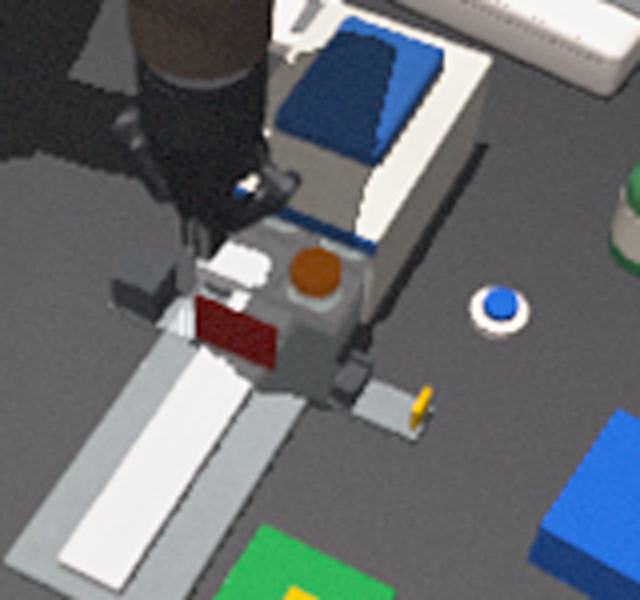

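The carriage is home: the plate has moved by about 177 mm from its starting place and rests against a firm stop, with the jars upright. Moving to the blue button at (500,303) in the crop.

>>> {"fn": "step_arm", "kwargs": {"motion": [[1,[30,42,0],[0,0,0]],[1,[30,42,0],[0,0,0]],[1,[30,42,0],[0,0,0]],[1,[30,42,0],[0,0,0]],[1,[17,36,0],[0,0,0]],[1,[0,0,-50],[0,0,0]],[1,[0,0,-50],[0,0,0]],[1,[0,0,-30],[0,0,0]],[1,[0,0,-15],[0,0,0]],[1,[0,0,0],[0,0,0]]]}}

```text
time: 51.05
tcp_pos: [0.6255, 0.2291, 0.0625]
ee_rot: [2.351, -2.081, -0.001]
ft_force: [-0.4, -0.2, -0.0]
grip_width: -0.002
grip_force: 0.0
```

>>> {"fn": "step_arm", "kwargs": {"motion": [[1,[0,0,-8],[0,0,0]],[1,[0,0,-5],[0,0,0]],[1,[0,0,-4],[0,0,0]],[1,[0,0,-3],[0,0,0]],[1,[0,0,-2],[0,0,0]],[1,[0,0,-2],[0,0,0]],[1,[0,0,0],[0,0,0]],[1,[0,0,0],[0,0,0]],[1,[0,0,0],[0,0,0]],[1,[0,0,0],[0,0,0]]]}}

```text
time: 52.3
tcp_pos: [0.6258, 0.2293, 0.0395]
ee_rot: [-2.353, 2.082, -0.0]
ft_force: [-0.3, -0.4, 2.5]
grip_width: 0.002
grip_force: 1.2
```

Contact, with the button about half pressed. Pressing on until it bottoms out.

>>> {"fn": "step_arm", "kwargs": {"motion": [[1,[0,0,-1],[0,0,0]],[1,[0,0,-1],[0,0,0]],[1,[0,0,-1],[0,0,0]],[1,[0,0,-1],[0,0,0]],[1,[0,0,-1],[0,0,0]],[1,[0,0,0],[0,0,0]],[1,[0,0,0],[0,0,0]],[1,[0,0,0],[0,0,0]],[1,[0,0,0],[0,0,0]],[1,[0,0,0],[0,0,0]]]}}

```text
time: 53.55
tcp_pos: [0.6258, 0.2293, 0.0351]
ee_rot: [-2.353, 2.081, -0.0]
ft_force: [-2.2, -1.5, 7.6]
grip_width: 0.001
grip_force: 3.6
```

>>> {"fn": "step_arm", "kwargs": {"motion": [[1,[0,0,-1],[0,0,0]],[1,[0,0,0],[0,0,0]],[1,[0,0,0],[0,0,0]],[1,[0,0,8],[0,0,0]],[1,[0,0,15],[0,0,0]],[1,[0,0,40],[0,0,0]],[1,[0,0,50],[0,0,0]],[1,[0,0,40],[0,0,0]],[1,[0,0,0],[0,0,0]],[1,[0,0,0],[0,0,0]]]}}

```text
time: 54.8
tcp_pos: [0.6252, 0.2291, 0.1858]
ee_rot: [2.352, -2.082, -0.001]
ft_force: [0.6, 0.3, -0.5]
grip_width: 0.0
grip_force: 0.0
```

```bash
python3 - <<'E'
from meas import *
s=snap('scene');P=cloud(s)
cv2.imwrite('pics/z1.png',cv2.resize(s['image'][80:340,150:400,::-1],(580,600),interpolation=cv2.INTER_CUBIC))
x=P.reshape(-1,3)
m=(abs(x[:,0]-.65)<.06)&(abs(x[:,1]+.19)<.17)&(x[:,2]>.011)&(x[:,2]<.03);print('bar',np.percentile(x[m],[2,98],axis=0))
E
```

```text
bar [[ 0.63474849 -0.30644287  0.01170615]
 [ 0.66767366 -0.07645585  0.01800882]]
```

View pics/z1.png

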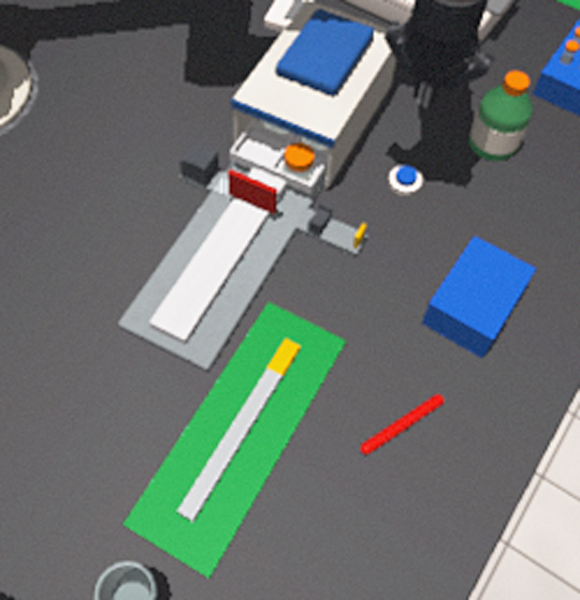

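The bar lies flat on the mat (240,430). The carriage is home under the hood with the jars inside (the front jar shows at (299,156)). The button (405,175) is up again and the robot is clear. Handing in.

```bash
python3 -c "
from plant import robot;print(robot.job_done())"
```

```text
the job is handed in; nothing more can be done
None
```

I handed the job in at about 55 s. The bar is flat on the mat, the three jars found are in the tray, the carriage is against its end stop, and the start button was pressed and is up again; no verdict came back, and only the front jar was visible in the last picture.

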